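Level a crepe griddle by touch

ROBOT

A 7-joint arm with a two-finger parallel gripper is mounted at the origin on the work surface. World frame = base frame: x ahead of the robot, y to its left, z up, the work surface at z = 0. Lengths are in m, angles in rad, forces in N, time in s.
With the tool pointing down it reaches from about 0.425 to 0.95 m from the base axis. Payload 4.7 kg.
Tool frame: the origin (TCP) lies between the finger pads; the fingertips stand 25 mm ahead of it and the grasp point (between the pads) lies 6 mm ahead of it; x points along the fingers, z is the direction in which the jaws open and shut, and the axes are right-handed (so a half turn about x gives the same grasp; the last joint's range is limited). The gripper opens to 85 mm and grips with 20 to 120 N. Pads are 22 mm wide; open, the fingers measure 114 mm over their backs; the gripper's body (76 mm by 85 mm) begins 54 mm behind the grasp point. The pads swing forward as they close: fully open they stand 13 mm farther back than shut.
Start: joints at [1.073, 0.469, -0.049, 1.532, 0.024, 1.141, -0.082], TCP at [0.305, -0.602, 0.256] pointing down, gripper open.
Joint ranges: [-2.59, 2.59], [-0.33, 1.99], [-1.39, 1.29], [0.1, 2.45], [-1.04, 4.18], [0.21, 1.99], [-2.66, 2.66]. Speed limits (rad/s): [2.57, 2.57, 3.14, 3.14, 3.14, 3.14, 3.14].

INTERFACE

Orientations are given as a 3x3 rotation matrix whose columns are the frame's x, y, z axes.
In Python, from rig import * gives the robot as it stands. Calls block until the motion is done:
- movep(position, orientation): joint-space move of the TCP to a pose.
- move_l(position, attitude=None, feed=0.15, until_force=None): straight line of the TCP; attitude=None keeps the orientation; feed is the mean speed in m/s. With until_force (N) it stops when the force on the tool has changed by that much, and returns True; else False.
- move_joints(angles): joint-space move.
- command_gripper(opening, newtons=None): finger opening in m; newtons is the grip in N (None keeps the last); returns when the fingers have stopped.
- sleep(seconds).
- inverse_kinematics(position, orientation): joint angles nearest the present ones, or None.
- sense(): the state.
- camera(name): name is "side" or "top" or "wrist"; returns (picture, depth): 480x640x3 uint8, red, green, blue; 480x640 float32, m along the optical axis (not along the pixel's ray), 0 where there is no reading.
- camera_params(name): a dict with "K" (3x3 intrinsics, pixels), "position" and "rotation" of the camera in the world; the wrist camera has in their place "tool_from_camera" (4x4, takes a point from camera to tool coordinates, whose origin is the TCP and whose axes are the tool frame's). Camera axes: x right, y down, z forward; pixel columns grow to the right and rows downward; lengths in m; the calibration is good to about 2 mm. A picture is of the moment at which its call begins: read the wrist's pose just before it. camera_params takes no time and is no camera call.
A pose or a line that the arm cannot do raises Unreachable and nothing moves.
- finish_job(): hands the job in, once; it reports no verdict.
The state is a dict: "time_s": time; "joint_pos": joint angles; "qd": joint speeds; "joint_efforts": joint torques, N m; "position": TCP position; "tcp_rot": TCP orientation; "wrist_force": force on the tool from outside, world axes, zero at the start; "ft_torque": the same for the moment, N m; "finger_gap": finger opening in m.
Only numpy, scipy, OpenCV 4.12 (cv2) and the standard library are available. Lean on these libraries where they do the work, as an engineer would, in place of code of your own. Each camera call takes 0.05 s, during which the arm holds its last target. There are 200 camera calls.

TASK

The round crepe griddle is out of level: its plate stands too high over the two near feet. By touching the plate lightly with closed fingers at several points, over its three feet, find where it is high and by how much, then draw out the wedges under the two near feet, each by as much as its side needs, until the plate is level, and let go. Do not lean on the plate, and leave the other things on the counter where they are.

Things in the scene. Friction and masses are not known exactly. Their poses are not given: they have to be found in the camera images.
- griddle: Round crepe griddle: dark cast plate 330 mm across, 18 mm thick, on a steel body 300 mm across with three rubber feet. Origin: on the counter under the plate's middle; x towards the far foot, y towards the left wedge, z up. It cannot shift, only rock on its far foot; this frame does not rock. The plate sits up to 1.5 degrees out of true on its steel body, so only touching its top tells if it is level.
- over_far (a point): Point straight above the far foot (on a fixed 10 mm pad, no wedge), griddle x +120 mm, y 0, 102 mm above the counter. The plate's top there is within 3 mm of this height. Wedge moves do not change it: use it as the datum. The point is fixed and does not tilt with the plate.
- over_near_left (a point): Point straight above the near left foot, griddle x -50, y +120 mm, 102 mm above the counter. The plate's real top there starts 2 to 12 mm higher than this point, 0 to 14 mm higher than over the far foot. The point is fixed and does not follow the plate.
- over_near_right (a point): Same for the near right foot: griddle x -50, y -120 mm, 102 mm above the counter; the plate's real top starts 2 to 12 mm higher. Fixed: does not follow the plate. A 5 N touch over a near foot presses it down by about 0.4 mm.
- wedge_left_grip (a point): Loose grey plastic wedge, 1:5 taper, thin end inward under the near left foot; a 12 mm high pull bar ends in an upright grip, 40 mm wide along griddle x, 12 mm thick along y, 60 mm tall. This point: middle of the grip, 42 mm up. Axes as the griddle's. Drawing it out (+y) by 5 mm lowers the plate over that foot by 1 mm; it takes 8 to 20 N, needs at most 70 mm, and stays put.
- wedge_right_grip (a point): The same wedge, mirrored, under the near right foot: drawing it out is towards -y of the griddle. Each wedge changes the plate's height over its own foot only. At the start its grip stands 238 to 254 mm from the griddle's x axis, 75 mm or more clear of the plate's edge. Same for the left one.
- oil_bottle: Clear oil bottle, 56 mm across, 165 mm tall, standing beyond the left wedge; origin under its middle. Bystander.
- shaker: Metal shaker, 62 mm across, 94 mm tall, standing beyond the right wedge; origin under its middle. Bystander.
There are look-alikes about, which are no part of the job. What is shaped like the part that bears wedge_right_grip but pink is not meant.

How it is judged:
On the way, in this order (a step that is already met when the one before it is completed fails the run):
1. the plate has been touched (contact force between anything else and plate_c0 above 0.5 N).
2. the plate has been brought level (angle between plate_c0's own z axis and vertical below 0.009 rad), for 0.2 s.
At the end, for the whole second after the job is handed in: the plate is level to within 0.5 degrees (about 1.5 mm of height between the far foot and the near feet, 2 mm from the left foot to the right) and stays so with the wedges let go (angle between plate_c0's own z axis and vertical below 0.009 rad); the robot touches nothing.
It fails at once if the plate is pressed with more than 25 N (contact force between any of the arm, the fingers and plate_c0 above 25 N).
It fails at once if another thing on the counter is moved by more than 30 mm (distance of any of oil_bottle, shaker, spreader, spatula, batter_bowl, ramekin, pan from where it was at the start of the episode above 0.03 m).
It also fails if it takes over 70 s, if anything falls off the work surface, if the arm or the gripper's body presses on something with over 40 N, if the wrist force passes 120 N, or if a joint passes its speed limit or range.

## Working session

There is one attempt and no reset: what is moved stays moved. The work goes in short steps, each a Python script; the robot and the scene stay as the last script left them, time stands still between calls to the robot, and variables do not carry over. Pictures are saved under pics/ and viewed, about 8 in all and at most 12, crops included, and the job is handed in when it is done.

```bash
ls; mkdir -p pics
python3 - <<'E'
from rig import *
import cv2,numpy as np
for n in("top","side"):
    p,d=camera(n); cv2.imwrite(f"pics/{n}0.png",p[:,:,::-1]); np.save(f"pics/{n}0.npy",d)
    c=camera_params(n); print(n,c)
print(camera_params("wrist")); s=sense(); print(s["time_s"],s["wrist_force"],s["tcp_rot"])
E
```

```text
pics
top {'K': array([[610.12807244,   0.        , 314.0551167 ],
       [  0.        , 610.12807244, 243.04162878],
       [  0.        ,   0.        ,   1.        ]]), 'position': array([0.46282207, 0.03903581, 1.0637429 ]), 'rotation': array([[-0.02401342, -0.99773102,  0.06289815],
       [-0.99938462,  0.02234888, -0.02703542],
       [ 0.02556837, -0.06350865, -0.9976537 ]])}
side {'K': array([[562.6053534 ,   0.        , 325.46425597],
       [  0.        , 562.6053534 , 229.98268324],
       [  0.        ,   0.        ,   1.        ]]), 'position': array([0.46183055, 0.75513696, 0.71971268]), 'rotation': array([[-0.99746137, -0.04251994,  0.05712146],
       [-0.07111364,  0.63642082, -0.76805689],
       [-0.00369555, -0.7701692 , -0.63782894]])}
{'K': array([[420.72393092,   0.        , 321.10653773],
       [  0.        , 420.72393092, 237.75342622],
       [  0.        ,   0.        ,   1.        ]]), 'tool_from_camera': array([[ 5.50533631e-04, -3.09448099e-01,  9.50916175e-01,
        -1.17580500e-01],
       [ 8.74727859e-04, -9.50915806e-01, -3.09448485e-01,
         7.87025341e-02],
       [ 9.99999466e-01,  1.00215467e-03, -2.52828259e-04,
         4.73569586e-04],
       [ 0.00000000e+00,  0.00000000e+00,  0.00000000e+00,
         1.00000000e+00]])}
0.1 [ 0.33249666  0.30506189 -0.53447514] [[-8.03638600e-04  8.92095400e-01  4.51846380e-01]
 [ 1.50834077e-03  4.51847093e-01 -8.92094126e-01]
 [-9.99998540e-01 -3.53829571e-05 -1.70870563e-03]]
```

View pics/top0.png

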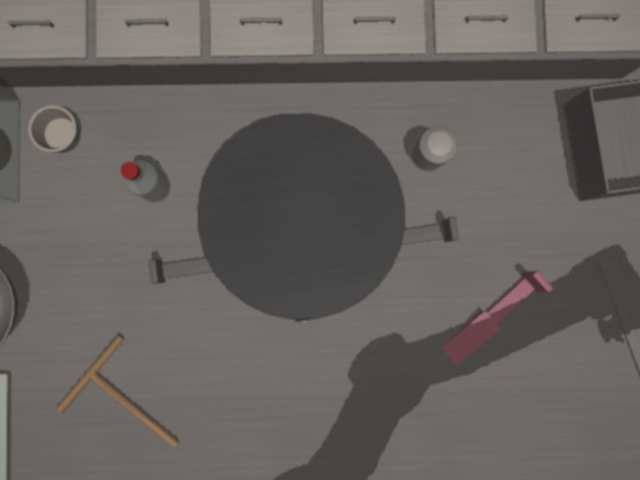

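View pics/side0.png

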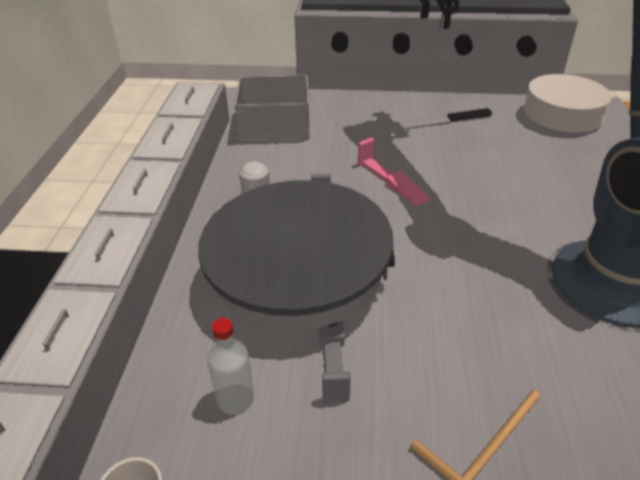

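The top picture shows the plate about pixel (302,216). The left grey grip is at (156,270) and the right grey grip at (451,229). The pink look-alike at (500,315) is not meant. The bottle cap is at (131,170) and the shaker at (438,145). Next I locate these in 3D.

```bash
cat > h.py <<'E'
from rig import *
import cv2,numpy as np
def cloud(n,d):
    c=camera_params(n);K=c["K"];v,u=np.mgrid[:480,:640]
    P=np.stack([(u-K[0,2])/K[0,0]*d,(v-K[1,2])/K[1,1]*d,d],-1)
    return P@c["rotation"].T+c["position"]
E
python3 - <<'E'
from h import *
d=np.load("pics/top0.npy");W=cloud("top",d);im=cv2.imread("pics/top0.png")
z=W[...,2]
print("counter z",[np.median(z[a:a+20,b:b+20]).round(4) for a,b in((350,200),(200,500),(100,250-70))])
m=((z>.085)&(z<.13)&(d>0)).astype(np.uint8);m[:, :190]=0;m[:,412:]=0;m[:100]=0;m[330:]=0
c=max(cv2.findContours(m,0,1)[0],key=cv2.contourArea)
mm=cv2.drawContours(m*0,[c],-1,1,-1)
q=W[(mm>0)&(m>0)]
A=np.c_[q[:,:2],np.ones(len(q))];pl=np.linalg.lstsq(A,q[:,2],rcond=None)[0]
b=np.array([W[p[0][1],p[0][0]] for p in c])
(cx,cy),r=cv2.minEnclosingCircle(b[:,:2].astype(np.float32)*1000)
# algebraic fit
B=np.c_[2*b[:,:2],np.ones(len(b))];s=np.linalg.lstsq(B,(b[:,:2]**2).sum(1),rcond=None)[0]
print("plate",cx,cy,r,s[:2],np.sqrt(s[2]+s[0]**2+s[1]**2),"mean",q.mean(0),"plane",pl,len(q))
G={}
for n,(u0,u1,v0,v1) in dict(L=(145,175,250,290),R=(435,465,210,250)).items():
    w=W[v0:v1,u0:u1].reshape(-1,3);w=w[(w[:,2]>.062)&(w[:,2]<.085)]
    (rc,sz,an)=cv2.minAreaRect((w[:,:2]*1000).astype(np.float32));G[n]=np.array(rc)/1000
    print(n,len(w),np.median(w,0),rc,sz,an)
y=G["L"]-G["R"];L=np.linalg.norm(y);y/=L;x=np.array([y[1],-y[0]])
for C in(s[:2],q.mean(0)[:2]):print("yaw",np.arctan2(x[1],x[0]),L,[((g-C)@x,(g-C)@y) for g in G.values()])
for f in((120,0),(-50,120),(-50,-120)):
    p=s[:2]+x*f[0]/1e3+y*f[1]/1e3;print(f,p,pl@[*p,1],np.hypot(*p))
for n,(u,v) in dict(cap=(131,170),shk=(438,145)).items():print(n,W[v,u])
E
```

```text
counter z [np.float64(0.0014), np.float64(0.0016), np.float64(0.0016)]
plate 568.5543823242188 31.80016326904297 164.8318634033203 [0.56820565 0.03178388] 0.16318484038276218 mean [0.56622573 0.03207978 0.10741963] plane [-0.02752704 -0.01439225  0.12346785] 33564
L 64 [0.48623456 0.27521509 0.06297271] (485.8200988769531, 274.8598937988281) (36.02927017211914, 10.997169494628906) 6.057744979858398
R 61 [ 0.54408642 -0.22048308  0.06276963] (545.5089111328125, -220.2235870361328) (37.34535598754883, 10.991796493530273) 5.095763683319092
yaw 0.11998402143026049 0.49866863477080287 [(np.float64(-0.05269793750381737), np.float64(0.25118967772787837)), (np.float64(-0.05269793750381736), np.float64(-0.2474789570429245))]
yaw 0.11998402143026049 0.49866863477080287 [(np.float64(-0.05076766947052733), np.float64(0.2506589173370687)), (np.float64(-0.05076766947052733), np.float64(-0.24800971743373418))]
(120, 0) [0.68734292 0.04614744] 0.10388316880240919 0.6888903212810954
(-50, 120) [0.50420156 0.14493633] 0.107502714357568 0.5246196314118201
(-50, -120) [ 0.53292869 -0.0933382 ] 0.11014124864592016 0.5410406685231672
cap [0.63367533 0.28252706 0.16441687]
shk [ 0.67750612 -0.19069341  0.09796029]
```

```bash
python3 -c "
import cv2,numpy as np
i=cv2.imread('pics/top0.png')
a=cv2.resize(i[215:315,120:260],None,fx=2.8,fy=2.8,interpolation=2);b=cv2.resize(i[180:280,390:530],None,fx=2.8,fy=2.8,interpolation=2)
cv2.imwrite('pics/crop.png',np.clip(np.hstack([a,b])*1.6,0,255))"
```

```text
[ WARN:0@0.086] global loadsave.cpp:1063 imwrite_ Unsupported depth image for selected encoder is fallbacked to CV_8U.
```

View pics/crop.png

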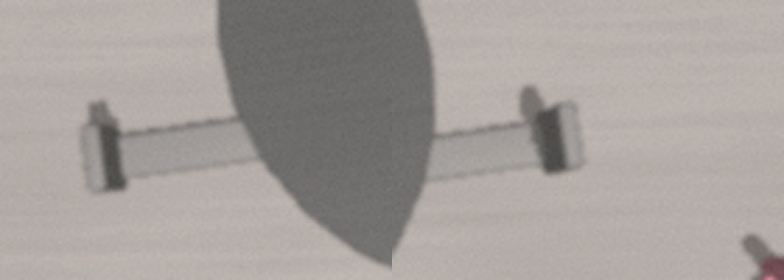

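Both grey grips are confirmed, each on a grey bar at griddle x≈-50 and y≈±249, which agrees with the description. Next I do the touches.

```bash
cat >> h.py <<'E'
C=np.array([.5677,.0318]);yaw=.12
X=np.array([np.cos(yaw),np.sin(yaw)]);Y=np.array([-X[1],X[0]])
xt=np.array([0,0,-1.]);zt=np.r_[-Y,0];R=np.c_[xt,np.cross(zt,xt),zt]
def g(a,b,z): return np.r_[C+X*a+Y*b,z]
PT=dict(F=(.12,0),L=(-.05,.12),Rr=(-.05,-.12))
def touch(k,first=False):
    p=g(*PT[k],.147)   # tip at .122
    (movep if first else move_l)(*((p,R) if first else (p,R,.25)))
    sleep(.2)
    f0=sense()["wrist_force"][2]
    hit=move_l(g(*PT[k],.12),R,.012,until_force=2.)
    s=sense();sleep(.15);s2=sense()
    print(k,hit,"tip z",s["position"][2]-.025,s2["position"][2]-.025,"dF",s["wrist_force"][2]-f0,s2["wrist_force"][2]-f0,"t",s2["time_s"],flush=True)
    move_l(p,R,.1)
    return s2["position"][2]-.025
E
python3 - <<'E'
from h import *
for k in("Rr","F","L"):   # reachability, dry
    print(inverse_kinematics(g(*PT[k],.12),R) is not None)
command_gripper(0,20)
movep(g(-.05,-.16,.22),R)
touch("Rr");touch("F");touch("L")
E
```

```text
True
True
True
Rr True tip z 0.10804290805580646 0.10798087516295557 dF 5.297462461588032 4.778505399216382 t 4.8417
F True tip z 0.10202151687388925 0.10188927558126859 dF 3.9788706392724285 5.691465440666107 t 7.9917
L True tip z 0.10552814265336563 0.10551585516438794 dF 4.4930969898420905 5.977709152852542 t 11.0333
```

The plate is higher than over the far foot by about 4.0 mm on the left and 6.5 mm on the right, allowing for the press of the touch. That calls for draws of about 20 mm and 32 mm. I do the left first.

```bash
cat >> h.py <<'E'
def draw(sgn,y0,d,x0=-.0515,zg=.05):
    move_l(g(x0,sgn*y0,.16),R,.3)
    command_gripper(.06,40)
    move_l(g(x0,sgn*y0,zg),R,.15)
    command_gripper(0,40);s=sense();print("gap",s["finger_gap"],flush=True)
    a=s["position"]
    move_l(a+np.r_[Y*sgn*d,0],R,.04);sleep(.2)
    s=sense();print("moved",(s["position"][:2]-a[:2])@Y,"force",s["wrist_force"],"gap",s["finger_gap"])
    command_gripper(.06);s=sense()
    move_l(s["position"]+[0,0,.11],R,.2);command_gripper(0,20);print("t",sense()["time_s"],flush=True)
E
python3 - <<'E'
from h import *
draw(1,.2505,.020)
p,d=camera("top");cv2.imwrite("pics/top1.png",p[:,:,::-1])
touch("L")
E
```

```text
gap 0.011603664160192867
moved 0.015144835087724276 force [ 0.21393717 -8.1597668   5.48942606] gap 0.01132854960834228
t 16.6417
L True tip z 0.1025638162195602 0.10252002153017231 dF 4.11883378627305 4.457201000393212 t 19.3
```

View pics/top1.png

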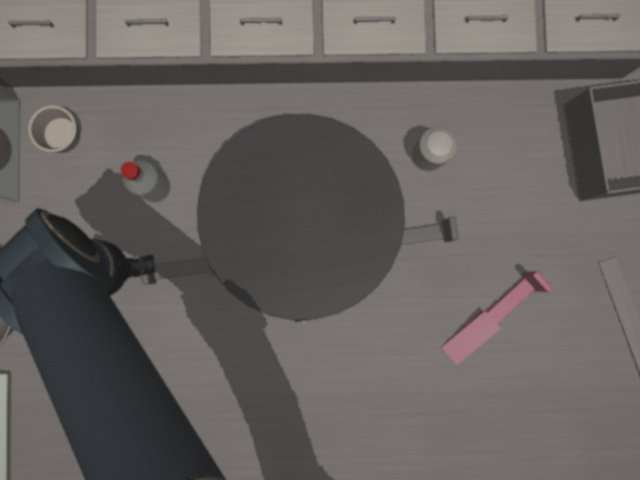

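The view is clear: the left grip is drawn, about pixel (148,268) beside the hand, and nothing else has moved. The arm lagged about 5 mm under load, and the left side dropped 3.0 mm for 15 mm moved. I do the right now, allowing for that lag.

Run:
```python
from h import *
move_l(g(-.05,-.10,.165),R,.35)
draw(-1,.2478,.037)
touch("Rr");touch("F")
```

```text
gap 0.011723725447607669
moved -0.02974828912656513 force [-2.36103041 14.38836218  6.70477628] gap 0.011222584248253058
t 26.15
Rr True tip z 0.10182781906987093 0.10175037688616972 dF 4.809332359749504 4.894639054409385 t 28.85
F True tip z 0.10187209709253894 0.10172711871192142 dF 4.342385784896431 4.683932295963606 t 32.075
```

The right side is now within 0.4 mm of the datum and the left still stands about 1.1 mm high. I draw the left about 5 mm more, commanding 10.

Run:
```python
from h import *
move_l(g(-.05,.10,.165),R,.35)
draw(1,.2656,.010)
touch("L");touch("Rr");touch("F")
```

```text
gap 0.011900528490193673
moved 0.004084066550921356 force [  0.91106852 -11.14221743   7.0073154 ] gap 0.011386318059392731
t 38.3083
L True tip z 0.10160256474152823 0.10154339656849687 dF 5.40993185121063 5.111748102272594 t 40.9833
Rr True tip z 0.10186952332909202 0.10181303871174593 dF 5.440587722773729 4.4173353539049955 t 44.325
F True tip z 0.10186489636013016 0.10173774915540018 dF 4.549939305962189 5.033040874050135 t 47.55
```

Allowing for the press, the heights are left 101.95, right 102.2 and far 101.75 mm, so the plate is level. I raise the arm clear, take one look and hand in.

Run:
```python
from h import *
p=sense()["position"];move_l(p+[0,0,.12],R,.2);sleep(.3)
im,_=camera("side");cv2.imwrite("pics/side1.png",im[:,:,::-1])
s=sense();print(s["time_s"],s["wrist_force"],s["position"])
finish_job()
```

```text
49.0083 [-0.06596646 -0.01139304 -0.2983058 ] [0.68665559 0.04613121 0.26641815]
the job is handed in; nothing more can be done
```

View pics/side1.png

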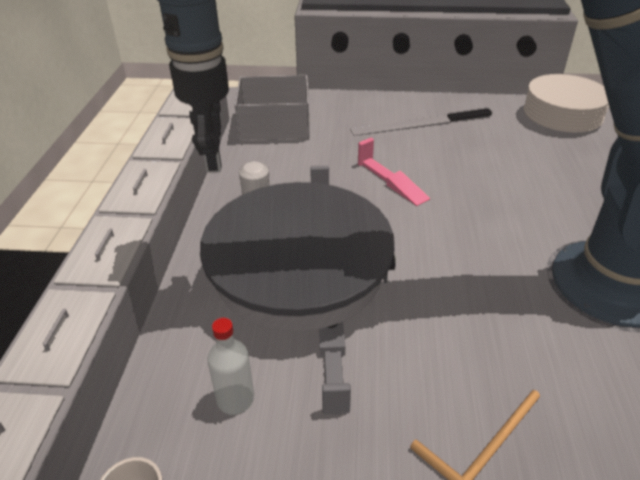

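The griddle plate is level by my last touches, and I handed the job in at 49 s; no verdict was reported.

- **What I found:** The first touches put the plate about 6.5 mm too high on the right and 4.0 mm on the left, against the far foot. That allows for the 0.4 mm the touch presses a near foot down.
- **What I did:** I drew the right wedge about 30 mm and the left about 15 mm, then the left about 4 mm more.
- **Last touches:** Left 101.5, right 101.8 and far 101.7 mm as read. Allowing for the press, the near feet are about 0.2 and 0.45 mm above the far one, roughly 0.1 degree. The largest push on the plate that I read was about 6 N.
- **Hand and counter:** The side view (bottle about pixel (230,375), shaker (255,180), left grip (336,395)) shows the hand clear of everything and nothing else moved.
- **What disagreed:** The arm fell 5 to 7 mm short of each commanded draw while pulling; I corrected this by touching again. Allowing for the press, the far-foot readings drifted by only 0.15 mm.

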